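# Release the ratchet clamp and rack the bush for rinsing

### The job

Lift the sprung pawl off the ratchet wheel by its knob and keep it up until the clamp's jaw has backed all the way off, raising it only as far as needed so that the thin stop tongue above it is not bent. Then take the freed steel bush out of the clamp and stand it upright in the rinse tray, setting it down without dropping it; leave the pawl let go, the jaw open and the other things where they are.

Things in the scene. Friction and masses are not known exactly. Their poses are not given: they have to be found in the camera images.
- clamp: Fixed ratchet clamp on a white base plate 270 x 110 x 12 mm. Origin on the underside, below the wheel's axle; x runs along the jaw's travel from the pawl's pivot (-70) past the toothed steel wheel (0; 72 mm across, axle along y) and the pawl's knob (45) to the bush (115) and end post (131 to 161, 62 high); y along the axle, z up. The wheel's carrier plate, to 146 high, is at x -30 to 20, y 34 to 40.
- knob (a point): Centre of the top of the pawl's upright black round knob, 18 mm diameter, 30 mm tall, standing on the 14 mm wide steel pawl arm. Pawl down: clamp x 45, y 0, z 145 mm. A spring presses the pawl down: about 4 N at the knob to lift it, plus 4 to 10 N drag while its nose bears on the loaded tooth; the drag goes as the nose comes clear. Let go, it springs back down.
- pivot (a point): Fixed point on the pawl's pivot, at clamp x -70, y 0, z 90 mm, axis along the clamp's y. The knob swings up about it, 115 mm further along x. The wheel sits higher on some clamps than on others, not told by these poses: the nose comes clear of the teeth after the knob has risen 4 to 20 mm; about 1 mm more (at the knob) and the arm meets the stop tongue. Let down early, it catches the next tooth, 6 mm of jaw travel on.
- seat (a point): Centre of the bush's seat on the clamp's base plate, clamp x 115, y 0, z 12 mm. The steel jaw (pawl side) and the rubber pad (end post side) that grip the bush here are 50 mm wide along the clamp's y and reach 60 to 69 mm above the bench. A strong spring pulls the jaw open; only the pawl, caught behind a wheel tooth, keeps it shut.
- jaw (a joint): Travel of the steel jaw away from the bush towards the pawl, m: 0 = clamped on the bush, 0.020 = fully backed off. Once the pawl is clear the whole travel takes about one second; it stays open by its spring.
- tongue (a joint): Upward bending, m, of the springy steel stop tongue that juts from the carrier plate over the pawl arm: 0 = not touched. It resists with 10 N per mm at the arm above the wheel; bending it 1 mm takes 1.6 mm and about 6 N more at the knob. Above 0.0015 it counts as bent.
- bush: Turned steel bush, loose, about 0.3 to 0.45 kg: round, 32 mm diameter for the lower 62 mm, then 26 mm diameter up to its top at 100 mm. Origin at the centre of its underside, z up. It stands on the clamp's base plate (top at 12 mm), gripped between jaw and rubber pad, its upper part clear above the jaws.
- tray: White plastic rinse tray, open on top, fixed to the bench: 220 mm (its x) x 150 mm (its y) x 35 mm high, walls and floor 5 mm thick. Origin at the centre of its underside.
- bottle: White plastic bottle, 60 mm diameter, 130 mm high; origin at the centre of its underside. To be left alone.
- beaker: Clear plastic beaker, 80 mm diameter, 90 mm high; origin at the centre of its underside. To be left alone.
- starknob: Orange six-lobed star knob lying on the bench, 58 mm across, 34 mm high; origin at the centre of its underside. To be left alone.
Things that resemble listed ones, but are neither listed nor needed, are in the scene too. Of the things like the bush, leave any that is orange or purple; of the rest the smaller one is meant.

How it is judged:
On the way, in this order (a step that is already met when the one before it is completed fails the run):
1. the pawl is lifted and held until the jaw has backed off at least 18 mm, the bush still standing in the clamp (value of joint jaw above 0.018 m and distance of bush from where it was at the start of the episode below 0.012 m), for 0.2 s.
2. the bush is lifted clear of the clamp (z of bush in the frame of clamp above 0.05 m), for 0.1 s.
At the end, for the whole second after the job is handed in: The jaw is backed off by at least 18 mm, the pawl let go, and the bush stands still and upright (within 0.1 rad, its own top up) on the floor of the tray, inside its walls (value of joint jaw above 0.018 m and z of knob in the frame of clamp below 0.175 m and x of bush in the frame of tray between -0.09 and 0.09 m and y of bush in the frame of tray between -0.056 and 0.056 m and z of bush in the frame of tray below 0.01 m and angle between bush's own z axis and vertical below 0.1 rad and linear speed of bush below 0.02 m/s); the robot touches nothing.
It fails at once if the stop tongue is bent by more than 1.5 mm (value of joint tongue above 0.0015 m).
It fails at once if the bush is pulled out while the jaw is not yet backed off (value of joint jaw below 0.015 m and distance of bush from where it was at the start of the episode above 0.015 m).
It fails at once if the bush is dropped (falls faster than 0.5 m/s out of the grip) (linear speed of bush above 0.5 m/s and contact force between bush and the fingers below 0.2 N).
It fails at once if a bystander is moved by more than 30 mm or tipped over (distance of any of bottle, beaker, starknob from where it was at the start of the episode above 0.03 m or angle between any of bottle, beaker's own z axis and vertical above 0.5 rad).
It also fails if it takes over 69 s, if anything falls off the work surface, if the arm or the gripper's body presses on something with over 40 N, if the wrist force passes 120 N, or if a joint passes its speed limit or range.

### The arm

A 7-joint arm with a two-finger parallel gripper is mounted at the origin on the work surface. World frame = base frame: x ahead of the robot, y to its left, z up, the work surface at z = 0. Lengths are in m, angles in rad, forces in N, time in s.
With the tool pointing down it reaches from about 0.4 to 0.85 m from the base axis. Payload 10.4 kg.
Tool frame: the origin (TCP) lies at the very end of the fingers, on their centre line; the grasp point (between the pads) lies 19 mm behind it; z points along the fingers, y is the line along which they close (so a half turn about z gives the same grasp; the last joint's range is limited). The gripper opens to 85 mm and grips with 20 to 120 N. Pads are 22 mm wide; open, the fingers measure 114 mm over their backs; the gripper's body (76 mm by 85 mm) begins 54 mm behind the grasp point. The pads swing forward as they close: fully open they stand 13 mm farther back than shut.
Start: joints at [1.312, 0.332, -0.065, 1.46, 0.022, 1.35, -0.088], TCP at [0.146, -0.608, 0.231] pointing down, gripper open.
Joint ranges: [-2.6, 2.6], [-0.5, 2.12], [-1.47, 1.34], [0.16, 2.42], [-1.27, 4.41], [0.06, 2.06], [-2.6, 2.6]. Speed limits (rad/s): [2.22, 2.22, 2.79, 2.79, 3.14, 3.14, 3.14].

### API

Orientations are given as a unit quaternion [x, y, z, w].
In Python, from workcell import * gives the robot as it stands.
- The arm moves only by the tool step_arm, never from a script. Its argument "commands" is one flat list of numbers, 7 for each row, row after row: the finger opening in mm, from 0 to 85.4, then the shift along the world's x, y, z as a fraction of full scale, then the turn, a rotation vector about the world's x, y, z as a fraction of full scale. A call has exactly 10 rows; each row is the pose to reach, as a shift and turn from the pose commanded when the call began, turning the shorter way round; what a row does not reach only later rows make up. Full scale, the value 1, is 0.6 m for a shift and pi rad for a turn. A row lasts 1/8 s, in which the tool goes at most 62.5 mm and 10.7 degrees, less where a joint would pass 70% of its speed; a pose out of reach is approached as far as the arm can. A call with a number of a shift or a turn outside -1 to 1 is refused whole. A call with a gripper value outside its range is refused whole. The fingers move at their own pace and stop on an object; "squeeze" is the grip in N (left out, the last holds). Time passes only in rows, so rows that repeat a pose let the fingers close, or fill a call up. It gives the time, the measured TCP pose, the force, the opening and the grip force at its end, in the units of the state.
- get_obs(): the state, without advancing time (a new reading comes with each control period).
- camera(name): name is "scene" or "side" or "wrist"; returns the picture (480x640x3 uint8, red, green, blue); there is no depth.
- camera_params(name): a dict with "mtx" (3x3 intrinsics, pixels), "extrinsics" (4x4, takes a point from world to camera coordinates); the wrist camera has in their place "tool_from_camera" (4x4, takes a point from camera to tool coordinates, whose origin is the TCP and whose axes are the flange's). Camera axes: x right, y down, z forward; pixel columns grow to the right and rows downward; lengths in m; the calibration is good to about 2 mm. The wrist camera is an equidistant fisheye: a pixel r from the principal point sees the ray r / f radians off the axis. A picture is of the moment at which its call begins: read the wrist's pose just before it. camera_params takes no time and is no camera call.
- hand_in(): hands the job in; it is judged then, once.
The state is a dict: "clock": time; "joint_pos": joint angles; "joint_velocities": joint speeds; "tau": joint torques, N m; "position": TCP position; "ee_rot": TCP orientation; "ft_force": force on the tool from outside, world axes, zero at the start; "torque": the same for the moment, N m; "grip_width": opening from 0.0 (shut) to 1.0 (fully open); "grasp_force": force on a finger pad.
Only numpy, scipy, OpenCV 4.12 (cv2) and the standard library are available. Lean on these libraries where they do the work, as an engineer would, in place of code of your own. Each camera call takes 0.05 s, during which the arm holds its last target. There are 200 camera calls.

## Working session

There is one attempt and no reset: what is moved stays moved. The work goes in short steps, Python scripts to look and compute and a tool call to move; the robot and the scene stay as the last step left them, time stands still between calls to the robot, and variables do not carry over. Pictures are saved under pics/ and viewed, at most 12 in all, crops included, and the job is handed in when it is done.

Besides the shell and the picture viewer there is one more tool, called after "Request:" as name(argument=value, ...) on one line, values as JSON. step_arm: Moves the arm, as the interface text tells. Its arguments: {"type":"object","properties":{"commands":{"type":"array","items":{"type":"number"}},"squeeze":{"type":"number"}},"required":["commands"]}

```bash
mkdir -p pics
python3 - <<'E'
from workcell import *
import cv2,numpy as np
for n in ["scene","side","wrist"]:
    im=camera(n); cv2.imwrite(f"pics/{n}0.png",im[:,:,::-1])
    p=camera_params(n); print(n,{k:np.round(v,4).tolist() if not isinstance(v,str) else v for k,v in p.items()})
print(get_obs())
E
```

```text
scene {'mtx': [[564.0898, 0.0, 319.9181], [0.0, 564.0898, 231.8323], [0.0, 0.0, 1.0]], 'extrinsics': [[-0.1125, 0.9936, 0.0096, 0.1146], [0.8549, 0.1017, -0.5087, -0.4202], [-0.5064, -0.049, -0.8609, 1.6443], [0.0, 0.0, 0.0, 1.0]]}
side {'mtx': [[494.3331, 0.0, 316.7694], [0.0, 494.3331, 243.6322], [0.0, 0.0, 1.0]], 'extrinsics': [[-0.8789, -0.477, 0.0029, 0.4911], [-0.3179, 0.5812, -0.7491, 0.2883], [0.3556, -0.6593, -0.6625, 0.8074], [0.0, 0.0, 0.0, 1.0]]}
wrist {'mtx': [[371.6483, 0.0, 316.2928], [0.0, 371.6483, 235.8199], [0.0, 0.0, 1.0]], 'tool_from_camera': [[0.0005, -0.9545, -0.2983, 0.0769], [1.0, 0.0002, 0.0011, 0.0], [-0.001, -0.2983, 0.9545, -0.1416], [0.0, 0.0, 0.0, 1.0]]}
{'clock': 0.15, 'joint_pos': array([ 1.31239999,  0.3327111 , -0.0647092 ,  1.46072551,  0.02157593,
        1.34994399, -0.0885743 ]), 'joint_velocities': array([ 0.00025107, -0.00242404, -0.00158009, -0.00297855,  0.00024248,
       -0.00013932, -0.00062048]), 'tau': array([ 7.28489226e-05, -6.25826955e+01,  4.89116216e-02, -3.91852677e+01,
        1.63748406e-02,  7.36186397e-03,  2.08406851e-05]), 'position': array([ 0.14595545, -0.60742011,  0.23071941]), 'ee_rot': array([ 9.93061112e-01,  1.17598168e-01, -7.53224183e-05, -5.41754364e-04]), 'ft_force': array([ 0.0119496 , -0.73687605, -0.20199598]), 'torque': array([-0.07400936, -0.02190588,  0.03055727]), 'grasp_force': 0.0, 'grip_width': 0.9994660673197235}
```

View pics/scene0.png

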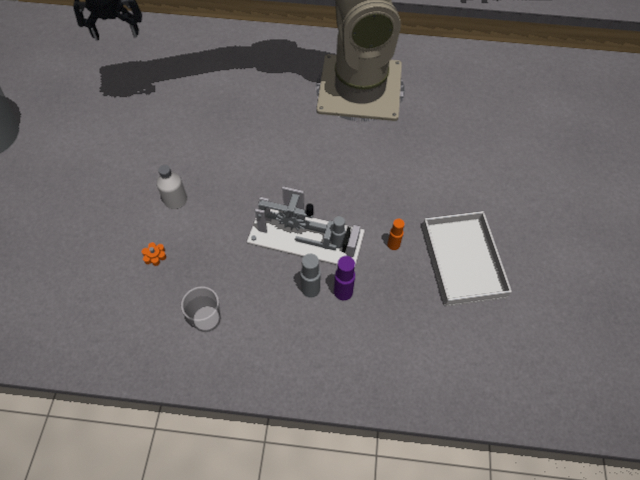

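View pics/side0.png

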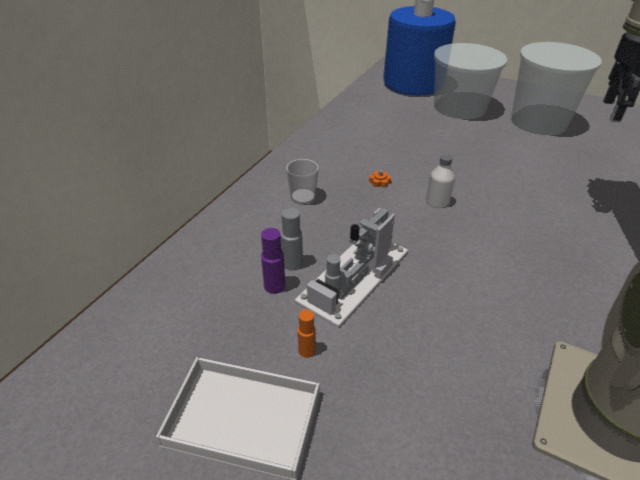

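The scene shows the clamp at about (305,230), the steel bush in it at (338,225), and the knob at (310,208). The tray is at (466,257), with an orange bush in between at (396,235). I'll zoom in for exact pixels.

Run:
```python
import cv2,numpy as np
a=cv2.imread("pics/scene0.png")[180:275,240:373]; b=cv2.imread("pics/side0.png")[200:330,290:420]
a=cv2.resize(a,None,fx=6,fy=6,interpolation=cv2.INTER_CUBIC)[:570,:798]; cv2.imwrite("pics/ca.png",a)
b=cv2.resize(b,None,fx=4.5,fy=4.5,interpolation=cv2.INTER_CUBIC); cv2.imwrite("pics/cb.png",b)
```

```text
(no output)
```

View pics/ca.png

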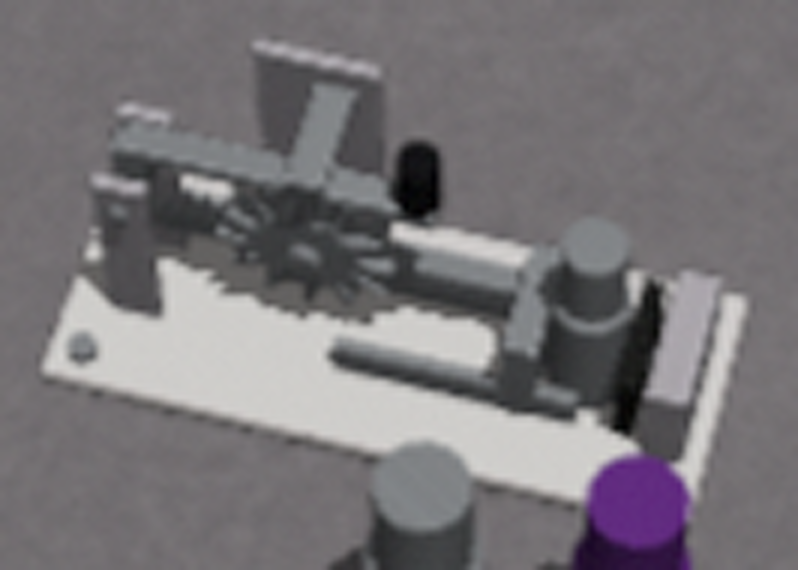

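View pics/cb.png

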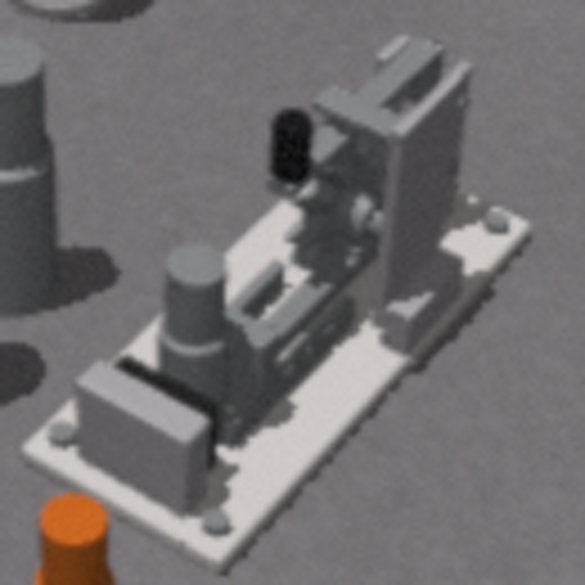

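```bash
cat > h.py <<'E'
from workcell import *
import cv2,numpy as np
from scipy.spatial.transform import Rotation as R
def ray(n,u,v):
    p=camera_params(n);K=p["mtx"];E=np.array(p["extrinsics"])
    d=np.linalg.inv(K)@[u,v,1]; d=E[:3,:3].T@d; return -E[:3,:3].T@E[:3,3],d/np.linalg.norm(d)
def plane(n,u,v,z):
    c,d=ray(n,u,v); return c+d*(z-c[2])/d[2]
def tri(r1,r2):
    A=0;b=0
    for c,d in (r1,r2):
        M=np.eye(3)-np.outer(d,d);A=A+M;b=b+M@c
    return np.linalg.solve(A,b)
E
python3 - <<'E'
from h import *
np.set_printoptions(precision=4,suppress=True)
P=lambda *a:print(*a)
P("knob",tri(ray("scene",310,205.3),ray("side",354.9,226)),plane("scene",310,205.3,.145),plane("side",354.9,226,.145))
P("bush",tri(ray("scene",339.5,220.8),ray("side",333.6,258.2)),plane("scene",339.5,220.8,.112),plane("side",333.6,258.2,.112))
for u,v in((294.9,299.6),(340,326.7),(408.2,251.6)):P("side",plane("side",u,v,.012))
for u,v in((247,242),(364.2,229.5),(355.5,264.7)):P("scene",plane("scene",u,v,.012))
for n,L in(("scene",((425,218),(484,213),(509,291),(445,302))),("side",((161,436),(198,362),(319,384),(296,471)))):
  q=np.array([plane(n,u,v,.035) for u,v in L]);P(n,q,q.mean(0))
P("big",plane("scene",240+420/6,180+485/6,.13),"purple",plane("scene",240+638/6,180+500/6,.13),"orange",plane("scene",398,222,.08))
k=[0.5,0,0]
im=camera("scene")[:,:,::-1];hsv=cv2.cvtColor(im.copy(),cv2.COLOR_BGR2HSV)
E
```

```text
knob [ 0.5196 -0.0802  0.1474] [ 0.518  -0.0804  0.145 ] [ 0.5207 -0.0828  0.145 ]
bush [ 0.5305 -0.0121  0.1133] [ 0.5303 -0.0116  0.112 ] [ 0.5308 -0.0142  0.112 ]
side [0.5899 0.0342 0.012 ]
side [0.4802 0.0525 0.012 ]
side [ 0.4418 -0.2087  0.012 ]
scene [ 0.5548 -0.2301  0.012 ]
scene [0.4862 0.0491 0.012 ]
scene [0.5855 0.0357 0.012 ]
scene [[0.4499 0.1935 0.035 ]
 [0.4181 0.3374 0.035 ]
 [0.6234 0.3866 0.035 ]
 [0.6675 0.2421 0.035 ]] [0.5397 0.2899 0.035 ]
side [[0.6169 0.3874 0.035 ]
 [0.6522 0.2551 0.035 ]
 [0.4495 0.1937 0.035 ]
 [0.4109 0.3351 0.035 ]] [0.5324 0.2928 0.035 ]
big [ 0.6491 -0.0644  0.13  ] purple [0.646  0.0134 0.13  ] orange [0.4976 0.1238 0.08  ]
```

Request:
step_arm(commands=[45, 0.06, 0.09, 0, 0, 0, 0.05, 45, 0.12, 0.18, 0, 0, 0, 0.1, 45, 0.19, 0.27, 0, 0, 0, 0.15, 45, 0.25, 0.36, 0, 0, 0, 0.2, 45, 0.31, 0.45, 0, 0, 0, 0.25, 45, 0.37, 0.53, 0, 0, 0, 0.3, 45, 0.44, 0.62, 0, 0, 0, 0.34, 45, 0.5, 0.71, 0, 0, 0, 0.378, 45, 0.56, 0.79, 0, 0, 0, 0.378, 45, 0.622, 0.877, 0, 0, 0, 0.378], squeeze=60)

```text
clock: 1.45
position: [0.5082, -0.0965, 0.2315]
ee_rot: [0.757, 0.653, 0.0, 0.0]
ft_force: [1.1, -1.0, -0.2]
grip_width: 0.528
grasp_force: 0.0
```

```bash
cat >> h.py <<'E'
def wray(u,v,o=None):
    o=o or get_obs(); p=camera_params("wrist"); K=p["mtx"]; T=np.array(p["tool_from_camera"])
    x=np.array([u-K[0][2],v-K[1][2]])/K[0][0]; t=np.linalg.norm(x); d=np.r_[np.sin(t)*x/t,np.cos(t)]
    Q=R.from_quat(o["ee_rot"]); return o["position"]+Q.apply(T[:3,3]), Q.apply(T[:3,:3]@d)
def wplane(u,v,z,o=None):
    c,d=wray(u,v,o); return c+d*(z-c[2])/d[2]
E
python3 - <<'E'
from h import *
o=get_obs();im=camera("wrist");cv2.imwrite("pics/w1.png",im[:,:,::-1]);print(o)
import pickle;pickle.dump(o,open("w1.pkl","wb"))
E
```

```text
{'clock': 1.45, 'joint_pos': array([ 0.71177646,  0.14744591, -0.6654942 ,  1.71382105,  0.09448889,
        1.31193524, -0.12063567]), 'joint_velocities': array([-0.68477778,  0.52230727, -0.41717438, -0.45535375,  0.35856546,
        0.07242745, -1.16262009]), 'tau': array([  4.24876392, -48.42918634,  -3.09410468, -35.78160167,
        -1.08221747,   0.09220105,   2.49668889]), 'position': array([ 0.50824593, -0.09648848,  0.23154432]), 'ee_rot': array([7.57454070e-01, 6.52888328e-01, 5.93783292e-05, 4.00083251e-04]), 'ft_force': array([ 1.05856531, -1.03391562, -0.23175318]), 'torque': array([-0.01531966, -0.00478472, -0.0482587 ]), 'grasp_force': 0.0, 'grip_width': 0.5276258595357262}
```

View pics/w1.png

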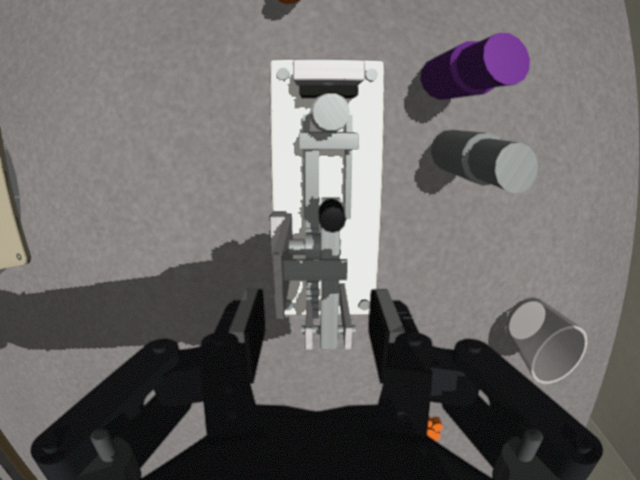

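The wrist view lines up with the clamp: knob top at about (331,212), bush top at (331,112).

Run:
```python
from h import *
import pickle
o=pickle.load(open("w1.pkl","rb"));im=cv2.imread("pics/w1.png");print(im[205:220:5,320:345:5].max(2))
m=(im[190:240,310:355].max(2)<38).astype(np.uint8);print(cv2.connectedComponentsWithStats(m)[2:])
for n,p,z in(("knob",(331,212),.145),("bush",(331,112),.112)):print(n,wplane(*p,z,o))
for p in((272,61),(383,61)):print(wplane(*p,.012,o))
g=get_obs();print(g["clock"],g["position"],R.from_quat(g["ee_rot"]).as_matrix())
```

```text
[[87 13 16 14 16]
 [13 26 49 48 38]
 [21 37 39 37 39]]
(array([[   0,    0,   45,   50, 1731],
       [   9,    9,   26,   32,  518],
       [  29,   24,    1,    1,    1]], dtype=int32), array([[22.42634315, 24.16060081],
       [20.56177606, 25.63513514],
       [29.        , 24.        ]]))
knob [ 0.52124745 -0.07753251  0.145     ]
bush [ 0.53147095 -0.01489929  0.112     ]
[0.48769439 0.04590823 0.012     ]
[0.5929326  0.03133404 0.012     ]
1.5 [ 0.51160308 -0.08784347  0.23175614] [[ 0.13895199  0.99029443  0.00304766]
 [ 0.99029163 -0.13896225  0.00346099]
 [ 0.00385091  0.00253716 -0.99998937]]
```

Request:
step_arm(commands=[45, 0.002, 0, 0, 0, 0, 0, 45, 0.002, 0, -0.04, 0, 0, 0, 45, 0.002, 0, -0.08, 0, 0, 0, 45, 0.002, 0, -0.12, 0, 0, 0, 45, 0.002, 0, -0.15, 0, 0, 0, 45, 0.002, 0, -0.17, 0, 0, 0, 45, 0.002, 0, -0.18, 0, 0, 0, 45, 0.002, 0, -0.19, 0, 0, 0, 45, 0.002, 0, -0.19, 0, 0, 0, 45, 0.002, 0, -0.19, 0, 0, 0])

```text
clock: 2.75
position: [0.5131, -0.0989, 0.1204]
ee_rot: [0.757, 0.653, 0.003, 0.004]
ft_force: [12.0, -0.6, 9.3]
grip_width: 0.526
grasp_force: 6.0
```

Run:
```python
from h import *
o=get_obs();im=camera("wrist");cv2.imwrite("pics/w2.png",im[:,:,::-1]);print(o["position"],R.from_quat(o["ee_rot"]).as_matrix(),o["ft_force"])
```

```text
[ 0.51310744 -0.09893803  0.12037521] [[ 1.47504483e-01  9.89004619e-01  1.05967785e-02]
 [ 9.89061387e-01 -1.47495972e-01 -1.58456608e-03]
 [-4.16102517e-06  1.07145951e-02 -9.99942597e-01]] [11.9893164  -0.63783695  9.30345258]
```

View pics/w2.png

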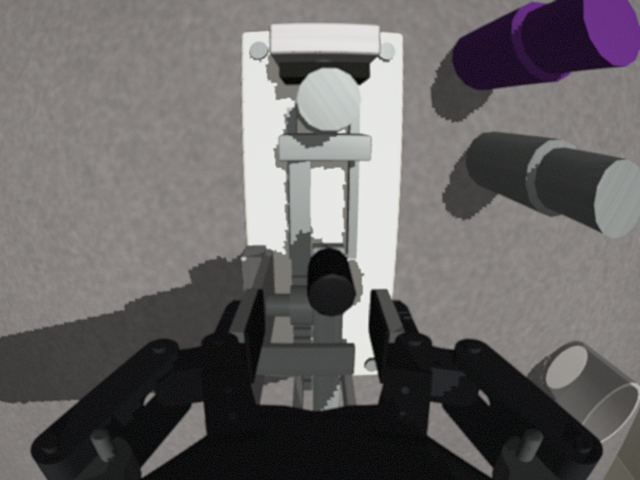

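The command had lagged behind, so the tool is 18 mm short and a finger is touching the carrier plate. I'll back up and correct.

Request:
step_arm(commands=[45, 0, 0, 0.03, 0, 0, 0, 45, 0, 0, 0.06, 0, 0, 0, 45, 0, 0, 0.08, 0, 0, 0, 45, 0.01, 0.03, 0.08, 0, 0, 0, 45, 0.012, 0.03, 0.08, 0, 0, 0, 45, 0.012, 0.03, 0.08, 0, 0, 0, 45, 0.012, 0.03, 0.08, 0, 0, 0, 45, 0.012, 0.03, 0.08, 0, 0, 0, 45, 0.012, 0.03, 0.08, 0, 0, 0, 45, 0.012, 0.03, 0.08, 0, 0, 0])

```text
clock: 4.05
position: [0.5158, -0.0801, 0.1653]
ee_rot: [0.757, 0.653, 0.0, 0.0]
ft_force: [0.1, 0.3, -0.7]
grip_width: 0.526
grasp_force: 0.0
```

Run:
```python
from h import *
o=get_obs();im=camera("wrist");cv2.imwrite("pics/w3.png",im[:,:,::-1]);print(o["position"],R.from_quat(o["ee_rot"]).as_matrix(),o["ft_force"])
im=im.astype(int);g=im.max(2)
m=(g<60).astype(np.uint8);m[:, :270]=0;m[:,390:]=0;m[:150]=0
n,l,s,c=cv2.connectedComponentsWithStats(m)
print([(a.tolist(),b.round().tolist()) for a,b in zip(s,c) if a[4]>200])
cv2.imwrite("pics/w3c.png",cv2.resize(im[60:420,200:460].astype(np.uint8)[:,:,::-1],None,fx=1.6,fy=1.6))
```

```text
[ 0.51575643 -0.08011286  0.16533286] [[ 1.47055942e-01  9.89128175e-01  4.85012894e-05]
 [ 9.89128177e-01 -1.47055941e-01 -1.94545168e-05]
 [-1.21106079e-05  5.08348943e-05 -9.99999999e-01]] [ 0.13618095  0.26819603 -0.71122493]
[([0, 0, 640, 480, 294990], [319.0, 233.0]), ([298, 253, 47, 52, 1496], [325.0, 280.0]), ([270, 263, 16, 67, 351], [275.0, 303.0]), ([270, 290, 120, 190, 10186], [337.0, 429.0])]
```

View pics/w3c.png

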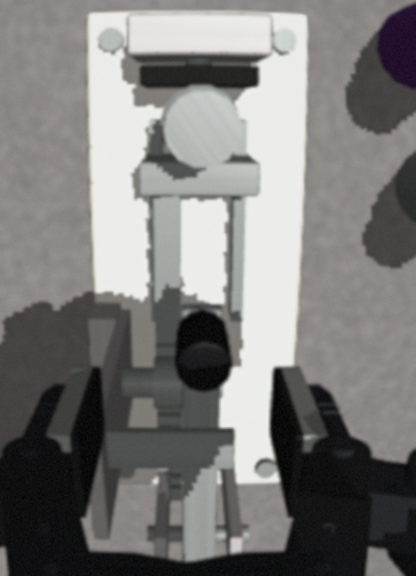

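Run:
```python
from h import *
o=get_obs();print(o["position"],wplane(327,287,.145,o),wplane(327,139.4,.112,o))
```

```text
[ 0.51578872 -0.08005501  0.16533178] [ 0.52153263 -0.0809829   0.145     ] [ 0.5319168  -0.01386094  0.112     ]
```

Request:
step_arm(commands=[36, 0.009, -0.001, 0, 0, 0, 0, 36, 0.009, -0.001, -0.03, 0, 0, 0, 36, 0.009, -0.001, -0.06, 0, 0, 0, 36, 0.009, -0.001, -0.08, 0, 0, 0, 36, 0.009, -0.001, -0.08, 0, 0, 0, 36, 0.009, -0.001, -0.08, 0, 0, 0, 0, 0.009, -0.001, -0.08, 0, 0, 0, 0, 0.009, -0.001, -0.08, 0, 0, 0, 0, 0.009, -0.001, -0.08, 0, 0, 0, 0, 0.009, -0.001, -0.08, 0, 0, 0], squeeze=60)

```text
clock: 5.35
position: [0.5213, -0.0805, 0.1178]
ee_rot: [0.757, 0.653, 0.0, 0.0]
ft_force: [-3.8, 1.5, 4.7]
grip_width: 0.188
grasp_force: 58.5
```

Request:
step_arm(commands=[0, 0, 0, 0.001, 0.0015, -0.0002, 0, 0, 0, -0.0005, 0.002, 0.003, -0.0005, 0, 0, 0, -0.001, 0.003, 0.005, -0.0008, 0, 0, 0, -0.001, 0.004, 0.0065, -0.001, 0, 0, 0, -0.0012, 0.005, 0.008, -0.0012, 0, 0, 0, -0.0012, 0.005, 0.008, -0.0012, 0, 0, 0, -0.0012, 0.005, 0.008, -0.0012, 0, 0, 0, -0.0012, 0.005, 0.008, -0.0012, 0, 0, 0, -0.0012, 0.005, 0.008, -0.0012, 0, 0, 0, -0.0012, 0.005, 0.008, -0.0012, 0])

```text
clock: 6.6
position: [0.521, -0.081, 0.1202]
ee_rot: [0.757, 0.653, 0.01, -0.009]
ft_force: [1.6, 5.2, -8.0]
grip_width: 0.188
grasp_force: 58.7
```

Request:
step_arm(commands=[0, 0, -0.0003, 0.001, 0.002, -0.0003, 0, 0, 0, -0.0006, 0.0025, 0.004, -0.0006, 0, 0, 0, -0.0006, 0.0025, 0.004, -0.0006, 0, 0, 0, -0.0006, 0.0025, 0.004, -0.0006, 0, 0, 0, -0.0006, 0.0025, 0.004, -0.0006, 0, 0, 0, -0.0006, 0.0025, 0.004, -0.0006, 0, 0, 0, -0.0006, 0.0025, 0.004, -0.0006, 0, 0, 0, -0.0006, 0.0025, 0.004, -0.0006, 0, 0, 0, -0.0006, 0.0025, 0.004, -0.0006, 0, 0, 0, -0.0006, 0.0025, 0.004, -0.0006, 0])

```text
clock: 7.85
position: [0.521, -0.0814, 0.1218]
ee_rot: [0.757, 0.653, 0.015, -0.013]
ft_force: [-0.1, 4.8, -6.2]
grip_width: 0.186
grasp_force: 58.8
```

```bash
cat >> h.py <<'E'
def jaw():  # change in the side view at the jaw, against the start
    a=cv2.imread("pics/side0.png")[250:315,318:372].astype(int); b=camera("side")[250:315,318:372,::-1].astype(int)
    d=np.abs(a-b).max(2); print("changed px",(d>40).sum(), get_obs()["clock"], get_obs()["ft_force"].round(1))
E
python3 -c "
from h import *
jaw()"
```

```text
changed px 94 7.9 [ 1.5  5.6 -6.6]
```

Request:
step_arm(commands=[0, 0, -0.0003, 0.001, 0.002, -0.0003, 0, 0, 0, -0.0004, 0.0025, 0.004, -0.0006, 0, 0, 0, -0.0004, 0.0025, 0.004, -0.0006, 0, 0, 0, -0.0004, 0.0025, 0.004, -0.0006, 0, 0, 0, -0.0004, 0.0025, 0.004, -0.0006, 0, 0, 0, -0.0004, 0.0025, 0.004, -0.0006, 0, 0, 0, -0.0004, 0.0025, 0.004, -0.0006, 0, 0, 0, -0.0004, 0.0025, 0.004, -0.0006, 0, 0, 0, -0.0004, 0.0025, 0.004, -0.0006, 0, 0, 0, -0.0004, 0.0025, 0.004, -0.0006, 0])

```text
clock: 9.15
position: [0.5209, -0.0819, 0.1233]
ee_rot: [0.757, 0.653, 0.019, -0.017]
ft_force: [-0.2, 6.0, -7.9]
grip_width: 0.187
grasp_force: 58.8
```

```bash
python3 -c "
from h import *
jaw()"
```

```text
changed px 91 9.2 [ 0.1  3.3 -7.2]
```

Not cleared yet (6 mm of rise commanded). Continuing in 1.5 mm steps.

Request:
step_arm(commands=[0, 0, -0.0003, 0.001, 0.002, -0.0003, 0, 0, 0, -0.0004, 0.0025, 0.004, -0.0006, 0, 0, 0, -0.0004, 0.0025, 0.004, -0.0006, 0, 0, 0, -0.0004, 0.0025, 0.004, -0.0006, 0, 0, 0, -0.0004, 0.0025, 0.004, -0.0006, 0, 0, 0, -0.0004, 0.0025, 0.004, -0.0006, 0, 0, 0, -0.0004, 0.0025, 0.004, -0.0006, 0, 0, 0, -0.0004, 0.0025, 0.004, -0.0006, 0, 0, 0, -0.0004, 0.0025, 0.004, -0.0006, 0, 0, 0, -0.0004, 0.0025, 0.004, -0.0006, 0])

```text
clock: 10.45
position: [0.521, -0.0823, 0.1247]
ee_rot: [0.757, 0.653, 0.024, -0.021]
ft_force: [-3.3, 4.2, -6.2]
grip_width: 0.195
grasp_force: 58.9
```

```bash
python3 -c "
from h import *
jaw()"
```

```text
changed px 89 10.5 [-3.7  3.8 -6.8]
```

Request:
step_arm(commands=[0, 0, -0.0003, 0.001, 0.002, -0.0003, 0, 0, 0, -0.0006, 0.0025, 0.004, -0.0006, 0, 0, 0, -0.0006, 0.0025, 0.004, -0.0006, 0, 0, 0, -0.0006, 0.0025, 0.004, -0.0006, 0, 0, 0, -0.0006, 0.0025, 0.004, -0.0006, 0, 0, 0, -0.0006, 0.0025, 0.004, -0.0006, 0, 0, 0, -0.0006, 0.0025, 0.004, -0.0006, 0, 0, 0, -0.0006, 0.0025, 0.004, -0.0006, 0, 0, 0, -0.0006, 0.0025, 0.004, -0.0006, 0, 0, 0, -0.0006, 0.0025, 0.004, -0.0006, 0])

```text
clock: 11.75
position: [0.5209, -0.0828, 0.1264]
ee_rot: [0.757, 0.652, 0.029, -0.025]
ft_force: [-4.1, 3.4, -7.6]
grip_width: 0.188
grasp_force: 58.8
```

```bash
python3 -c "
from h import *
jaw()"
```

```text
changed px 84 11.8 [-5.4  3.5 -7. ]
```

Request:
step_arm(commands=[0, 0, -0.0003, 0.001, 0.002, -0.0003, 0, 0, 0, -0.0007, 0.0025, 0.004, -0.0006, 0, 0, 0, -0.0007, 0.0025, 0.004, -0.0006, 0, 0, 0, -0.0007, 0.0025, 0.004, -0.0006, 0, 0, 0, -0.0007, 0.0025, 0.004, -0.0006, 0, 0, 0, -0.0007, 0.0025, 0.004, -0.0006, 0, 0, 0, -0.0007, 0.0025, 0.004, -0.0006, 0, 0, 0, -0.0007, 0.0025, 0.004, -0.0006, 0, 0, 0, -0.0007, 0.0025, 0.004, -0.0006, 0, 0, 0, -0.0007, 0.0025, 0.004, -0.0006, 0])

```text
clock: 13.05
position: [0.5209, -0.0833, 0.1279]
ee_rot: [0.757, 0.652, 0.034, -0.029]
ft_force: [-5.4, 2.4, -6.6]
grip_width: 0.192
grasp_force: 58.8
```

```bash
python3 -c "
from h import *
jaw()"
```

```text
changed px 81 13.1 [-5.1  2.6 -5.7]
```

Request:
step_arm(commands=[0, 0.0005, -0.0003, 0.001, 0.002, -0.0003, 0, 0, 0.001, -0.0007, 0.0025, 0.004, -0.0006, 0, 0, 0.001, -0.0007, 0.0025, 0.004, -0.0006, 0, 0, 0.001, -0.0007, 0.0025, 0.004, -0.0006, 0, 0, 0.001, -0.0007, 0.0025, 0.004, -0.0006, 0, 0, 0.001, -0.0007, 0.0025, 0.004, -0.0006, 0, 0, 0.001, -0.0007, 0.0025, 0.004, -0.0006, 0, 0, 0.001, -0.0007, 0.0025, 0.004, -0.0006, 0, 0, 0.001, -0.0007, 0.0025, 0.004, -0.0006, 0, 0, 0.001, -0.0007, 0.0025, 0.004, -0.0006, 0])

```text
clock: 14.35
position: [0.5209, -0.0839, 0.1294]
ee_rot: [0.756, 0.652, 0.038, -0.034]
ft_force: [-9.3, 1.7, -2.9]
grip_width: 0.188
grasp_force: 59.4
```

```bash
python3 -c "
from h import *
jaw()"
```

```text
changed px 304 14.4 [-8.8  2.  -2.8]
```

Cleared: the lift force dropped and the jaw region changed. I'll hold so the jaw can finish its travel.

Request:
step_arm(commands=[0, 0, 0, 0, 0, 0, 0, 0, 0, 0, 0, 0, 0, 0, 0, 0, 0, 0, 0, 0, 0, 0, 0, 0, 0, 0, 0, 0, 0, 0, 0, 0, 0, 0, 0, 0, 0, 0, 0, 0, 0, 0, 0, 0, 0, 0, 0, 0, 0, 0, 0, 0, 0, 0, 0, 0, 0, 0, 0, 0, 0, 0, 0, 0, 0, 0, 0, 0, 0, 0])

```text
clock: 15.65
position: [0.5209, -0.0839, 0.1294]
ee_rot: [0.756, 0.652, 0.038, -0.034]
ft_force: [-9.6, 2.3, -1.9]
grip_width: 0.19
grasp_force: 59.4
```

Run:
```python
from h import *
jaw()
w=camera("wrist")[0:300,180:480,::-1];s=camera("side")[200:330,290:420,::-1]
cv2.imwrite("pics/m1.png",np.hstack([cv2.resize(w,(400,400)),cv2.resize(s,(400,400))]))
```

```text
changed px 308 15.7 [-9.2  2.9 -3.1]
```

View pics/m1.png

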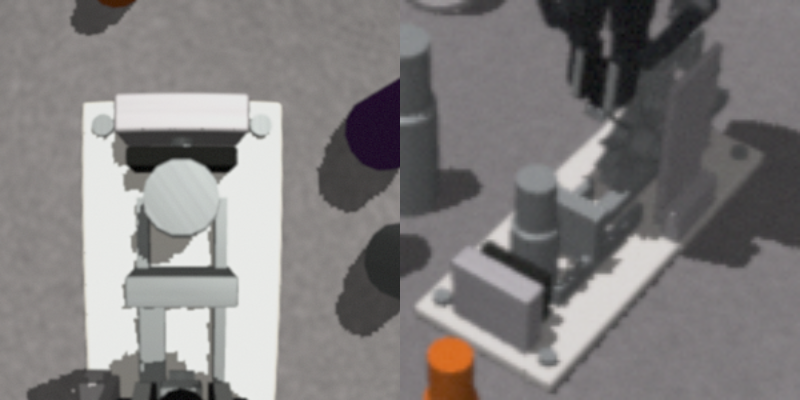

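The jaw is fully back (stable in both views) and the bush is still standing. I'll ease the pawl down, release it and rise.

Request:
step_arm(commands=[0, 0, 0.001, -0.005, -0.008, 0.001, 0, 0, 0, 0.002, -0.01, -0.016, 0.002, 0, 0, 0, 0.0035, -0.015, -0.024, 0.0036, 0, 36, 0, 0.0035, -0.015, -0.024, 0.0036, 0, 36, 0, 0.0035, -0.015, -0.024, 0.0036, 0, 36, 0, 0.004, 0.01, -0.032, 0.0048, 0, 36, 0, 0.005, 0.05, -0.032, 0.0048, 0, 36, 0, 0.005, 0.09, -0.032, 0.0048, 0, 36, 0, 0.005, 0.11, -0.032, 0.0048, 0, 36, 0, 0.005, 0.11, -0.032, 0.0048, 0])

```text
clock: 17.05
position: [0.5224, -0.0804, 0.1963]
ee_rot: [0.757, 0.653, 0.0, 0.001]
ft_force: [0.2, 0.5, -0.3]
grip_width: 0.422
grasp_force: 0.0
```

Run:
```python
from h import *
jaw();o=get_obs();print(o["position"],R.from_quat(o["ee_rot"]).as_matrix())
im=camera("wrist");cv2.imwrite("pics/w5.png",im[0:400,120:520,::-1])
```

```text
changed px 276 17.1 [-0.6 -0.4 -0.7]
[ 0.52186156 -0.08042975  0.19530193] [[ 1.47031947e-01  9.89131676e-01  3.65844387e-04]
 [ 9.89131681e-01 -1.47031796e-01 -4.10429279e-04]
 [-3.52177844e-04  4.22214489e-04 -9.99999849e-01]]
```

View pics/w5.png

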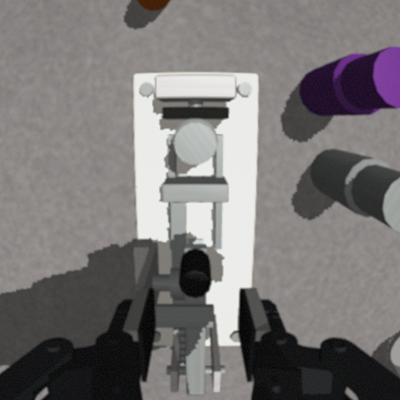

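Pawl is down, jaw still open, bush standing. Now grasp the bush by its neck.

Request:
step_arm(commands=[50, 0.008, 0.056, 0, 0, 0, 0, 50, 0.016, 0.112, 0, 0, 0, 0, 50, 0.016, 0.112, -0.05, 0, 0, 0, 50, 0.016, 0.112, -0.1, 0, 0, 0, 50, 0.016, 0.112, -0.15, 0, 0, 0, 50, 0.016, 0.112, -0.185, 0, 0, 0, 50, 0.016, 0.112, -0.195, 0, 0, 0, 50, 0.016, 0.112, -0.195, 0, 0, 0, 50, 0.016, 0.112, -0.195, 0, 0, 0, 50, 0.016, 0.112, -0.195, 0, 0, 0])

```text
clock: 18.4
position: [0.5319, -0.0132, 0.0791]
ee_rot: [0.757, 0.653, 0.0, 0.001]
ft_force: [0.5, 0.7, -0.4]
grip_width: 0.583
grasp_force: 0.0
```

Request:
step_arm(commands=[20, 0, 0, 0, 0, 0, 0, 15, 0, 0, 0, 0, 0, 0, 15, 0, 0, 0, 0, 0, 0, 15, 0, 0, 0, 0, 0, 0, 15, 0, 0, 0, 0, 0, 0, 15, 0, 0, 0, 0, 0, 0, 15, 0, 0, 0.005, 0, 0, 0, 15, 0, 0, 0.01, 0, 0, 0, 15, 0, 0, 0.015, 0, 0, 0, 15, 0, 0, 0.015, 0, 0, 0], squeeze=60)

```text
clock: 19.65
position: [0.5315, -0.0133, 0.0875]
ee_rot: [0.757, 0.653, 0.0, 0.0]
ft_force: [0.8, 0.1, -4.3]
grip_width: 0.285
grasp_force: 59.0
```

Run:
```python
from h import *
o=get_obs();print(o)
```

```text
{'clock': 19.65, 'joint_pos': array([ 0.53793538,  0.34074908, -0.69151592,  1.84226648,  0.24898399,
        1.04604003, -0.39883013]), 'joint_velocities': array([ 1.41921078e-05,  3.12278667e-03,  2.50729272e-03,  3.52758152e-03,
        3.08984578e-03, -3.79229500e-03, -2.80888686e-03]), 'tau': array([-1.25917685e-01, -5.19376087e+01, -8.10132086e+00, -3.53988862e+01,
       -8.66283383e-02,  5.16124559e-02,  2.89271388e-02]), 'position': array([ 0.53148406, -0.01325922,  0.08751712]), 'ee_rot': array([7.57296996e-01, 6.53070612e-01, 1.00559461e-04, 1.56533347e-04]), 'ft_force': array([ 0.79326178,  0.13854156, -4.27972037]), 'torque': array([-0.01024274,  0.04211542, -0.0379069 ]), 'grasp_force': 59.00917410850525, 'grip_width': 0.2850916617491582}
```

Request:
step_arm(commands=[15, 0, 0, 0.04, 0, 0, 0, 15, 0, 0, 0.09, 0, 0, 0, 15, 0, 0, 0.14, 0, 0, 0, 15, 0, 0, 0.18, 0, 0, 0, 15, 0, 0.03, 0.19, 0, 0, 0, 15, 0, 0.08, 0.19, 0, 0, 0, 15, 0, 0.14, 0.19, 0, 0, 0, 15, 0, 0.2, 0.19, 0, 0, 0, 15, 0, 0.25, 0.19, 0, 0, 0, 15, 0, 0.28, 0.19, 0, 0, 0])

```text
clock: 20.9
position: [0.5302, 0.158, 0.2004]
ee_rot: [0.756, 0.654, -0.0, -0.001]
ft_force: [0.1, -0.1, -3.6]
grip_width: 0.288
grasp_force: 59.7
```

Request:
step_arm(commands=[15, 0.002, 0.03, 0, 0, 0, 0, 15, 0.004, 0.08, 0, 0, 0, 0, 15, 0.006, 0.14, 0, 0, 0, 0, 15, 0.008, 0.19, 0, 0, 0, 0, 15, 0.008, 0.22, 0, 0, 0, 0, 15, 0.008, 0.227, 0, 0, 0, 0, 15, 0.008, 0.227, 0, 0, 0, 0, 15, 0.008, 0.227, 0, 0, 0, 0, 15, 0.008, 0.227, 0, 0, 0, 0, 15, 0.008, 0.227, 0, 0, 0, 0])

```text
clock: 22.15
position: [0.5364, 0.2905, 0.2014]
ee_rot: [0.758, 0.653, 0.0, 0.0]
ft_force: [0.5, -0.5, -4.0]
grip_width: 0.289
grasp_force: 59.7
```

Run:
```python
from h import *
o=get_obs();print(o["position"],o["ee_rot"],o["ft_force"],o["grasp_force"],o["grip_width"])
a=camera("side");b=camera("wrist")
cv2.imwrite("pics/m2.png",np.hstack([cv2.resize(a,(400,300)),cv2.resize(b,(400,300))])[:,:,::-1])
```

```text
[0.53640111 0.2905055  0.20143376] [7.57531899e-01 6.52798121e-01 7.54072055e-05 1.70577409e-04] [ 0.46656498 -0.45273263 -4.00823684] 59.726446866989136 0.28933023046650125
```

View pics/m2.png

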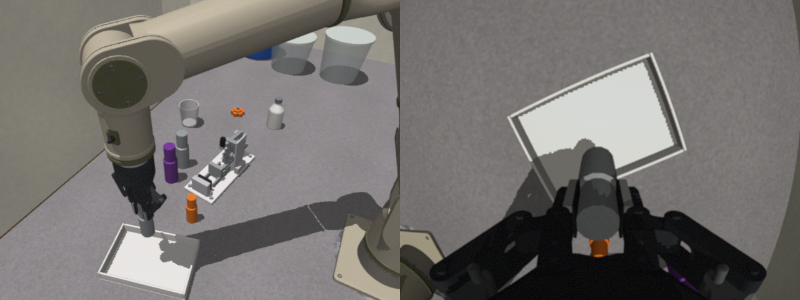

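The bush is held upright over the tray. Lower it to just above the floor.

Request:
step_arm(commands=[15, 0, 0, -0.04, 0, 0, 0, 15, 0, 0, -0.09, 0, 0, 0, 15, 0, 0, -0.14, 0, 0, 0, 15, 0, 0, -0.17, 0, 0, 0, 15, 0, 0, -0.19, 0, 0, 0, 15, 0, 0, -0.2, 0, 0, 0, 15, 0, 0, -0.207, 0, 0, 0, 15, 0, 0, -0.21, 0, 0, 0, 15, 0, 0, -0.21, 0, 0, 0, 15, 0, 0, -0.21, 0, 0, 0])

```text
clock: 23.5
position: [0.5364, 0.2911, 0.0757]
ee_rot: [0.757, 0.653, 0.0, 0.0]
ft_force: [-0.4, 1.0, -4.2]
grip_width: 0.289
grasp_force: 59.8
```

Request:
step_arm(commands=[15, 0, 0, -0.0005, 0, 0, 0, 15, 0, 0, -0.001, 0, 0, 0, 15, 0, 0, -0.0015, 0, 0, 0, 15, 0, 0, -0.002, 0, 0, 0, 15, 0, 0, -0.0025, 0, 0, 0, 15, 0, 0, -0.003, 0, 0, 0, 15, 0, 0, -0.0035, 0, 0, 0, 15, 0, 0, -0.004, 0, 0, 0, 15, 0, 0, -0.0045, 0, 0, 0, 15, 0, 0, -0.0045, 0, 0, 0])

```text
clock: 24.75
position: [0.5362, 0.291, 0.0726]
ee_rot: [0.757, 0.653, 0.0, 0.0]
ft_force: [-0.2, -0.5, -3.5]
grip_width: 0.288
grasp_force: 59.8
```

Request:
step_arm(commands=[15, 0, 0, -0.0004, 0, 0, 0, 15, 0, 0, -0.0007, 0, 0, 0, 15, 0, 0, -0.001, 0, 0, 0, 15, 0, 0, -0.0013, 0, 0, 0, 15, 0, 0, -0.0017, 0, 0, 0, 15, 0, 0, -0.002, 0, 0, 0, 15, 0, 0, -0.0023, 0, 0, 0, 15, 0, 0, -0.0025, 0, 0, 0, 15, 0, 0, -0.0025, 0, 0, 0, 15, 0, 0, -0.0025, 0, 0, 0])

```text
clock: 26.0
position: [0.5363, 0.2913, 0.0719]
ee_rot: [0.757, 0.653, 0.0, 0.0]
ft_force: [-3.5, -2.0, 5.8]
grip_width: 0.279
grasp_force: 60.9
```

It's on the floor (+5.8 N). Open and withdraw.

Request:
step_arm(commands=[15, 0, 0, 0.0005, 0, 0, 0, 26, 0, 0, 0.0005, 0, 0, 0, 30, 0, 0, 0.0005, 0, 0, 0, 40, 0, 0, 0.0005, 0, 0, 0, 55, 0, 0, 0.0005, 0, 0, 0, 60, 0, 0, 0.0005, 0, 0, 0, 60, 0, 0, 0.03, 0, 0, 0, 60, 0, 0, 0.08, 0, 0, 0, 60, 0, 0, 0.14, 0, 0, 0, 60, 0, 0, 0.2, 0, 0, 0])

```text
clock: 27.25
position: [0.5361, 0.2912, 0.1937]
ee_rot: [0.757, 0.653, 0.001, 0.0]
ft_force: [1.4, -0.7, 0.7]
grip_width: 0.702
grasp_force: 0.0
```

Request:
step_arm(commands=[60, 0, 0, 0.02, 0, 0, 0, 60, 0, 0, 0.05, 0, 0, 0, 60, 0, 0, 0.05, 0, 0, 0, 60, 0, 0, 0.05, 0, 0, 0, 60, 0, 0, 0.05, 0, 0, 0, 60, 0, 0, 0.05, 0, 0, 0, 60, 0, 0, 0.05, 0, 0, 0, 60, 0, 0, 0.05, 0, 0, 0, 60, 0, 0, 0.05, 0, 0, 0, 60, 0, 0, 0.05, 0, 0, 0])

```text
clock: 28.5
position: [0.5362, 0.291, 0.2212]
ee_rot: [0.757, 0.653, 0.0, 0.0]
ft_force: [-0.4, 0.1, -0.9]
grip_width: 0.705
grasp_force: 0.0
```

Run:
```python
from h import *
o=get_obs();print(o["position"],o["ft_force"])
a=camera("side");b=camera("wrist")
cv2.imwrite("pics/m3.png",np.hstack([cv2.resize(a[180:,100:500],(400,300)),cv2.resize(b,(400,300))])[:,:,::-1])
```

```text
[0.53618838 0.2910143  0.22115853] [-0.36305305  0.08828689 -0.85483604]
```

View pics/m3.png

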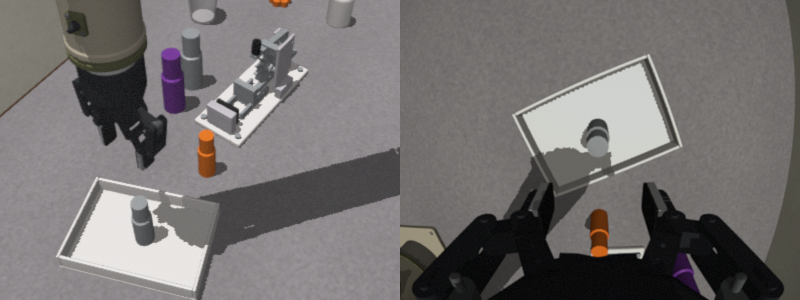

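The bush stands upright near the tray's centre, at (142,220) in the left half, with the jaw open, the pawl down and the gripper clear.

```bash
python3 -c "
from workcell import *
print(hand_in())"
```

```text
the job is handed in; nothing more can be done
None
```

I handed the job in at about 28.6 s: the bush stands upright in the tray, the pawl is let go, the jaw is open and the gripper is clear; early on, a finger briefly touched the carrier plate at about 15 N. The hand-in gave no verdict back.

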